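# Dose the soaking tub and hold its lid half open

### The arm

A 6-joint arm with a two-finger parallel gripper is mounted at the origin on the work surface. World frame = base frame: x ahead of the robot, y to its left, z up, the work surface at z = 0. Lengths are in m, angles in rad, forces in N, time in s.
With the tool pointing down it reaches from about 0.325 to 0.9 m from the base axis. Payload 6.1 kg.
Tool frame: the origin (TCP) lies at the very end of the fingers, on their centre line; the grasp point (between the pads) lies 19 mm behind it (hold_point_z is the distance from the TCP to the grasp point, in m); z points along the fingers, y is the line along which they close (so a half turn about z gives the same grasp; the last joint's range is limited). The gripper opens to 85 mm and grips with 20 to 120 N. Pads are 22 mm wide; open, the fingers measure 114 mm over their backs; the gripper's body (76 mm by 85 mm) begins 54 mm behind the grasp point. The pads swing forward as they close: fully open they stand 13 mm farther back than shut.
Start: joints at [-1.453, 0.22, 1.526, -0, 1.395, -0.126], TCP at [0.151, -0.607, 0.231] pointing down, gripper open.
Joint ranges: [-2.98, 2.98], [-0.91, 2.08], [0.09, 2.57], [-1.24, 4.39], [0.2, 2.65], [-2.68, 2.68]. Speed limits (rad/s): [2.57, 2.57, 3.01, 3.14, 3.14, 3.14].

### API

Orientations are given as a unit quaternion [x, y, z, w].
In Python, from station import * gives the robot as it stands. The module is installed in compiled form; this text tells all that it offers.
- The arm moves only by the tool arm_command, never from a script. Its argument "commands" is text: rows parted by semicolons, each of 7 numbers parted by spaces: the opening, from -1 (shut) to 1 (fully open), then the shift along the tool's x, y, z in cm, then the turn, a rotation vector about the tool's x, y, z in degrees. In form: hand dx dy dz ax ay az; .... A call has 1 to 20 rows; each row is the pose to reach, as a shift and turn from the pose commanded when the call began, along the tool's axes at that moment; what a row does not reach only later rows make up. A row lasts 1/12 s, in which the tool goes at most 41.7 mm and 7.16 degrees, less where a joint would pass 70% of its speed; a pose out of reach is approached as far as the arm can. A call with a gripper value outside its range is refused whole. The fingers move at their own pace and stop on an object; "newtons" is the grip in N (left out, the last holds). Time passes only in rows, so rows that repeat a pose let the fingers close. It gives the time, the measured TCP pose, the force, the opening and the grip force at its end, in the units of the state.
- state(): the state, without advancing time (a new reading comes with each control period).
- capture(name): name is "scene" or "top" or "wrist"; returns the picture (384x512x3 uint8, red, green, blue); there is no depth.
- camera_model(name): a dict with "intrinsics" (3x3 intrinsics, pixels), "eye" and "rotation" of the camera in the world. Camera axes: x right, y down, z forward; pixel columns grow to the right and rows downward; lengths in m; the calibration is good to about 2 mm. A picture is of the moment at which its call begins: read the wrist's pose just before it. camera_model takes no time and is no camera call; for the wrist camera it gives the pose at the moment of the call.
- close_job(): hands the job in; it is judged then, once.
Trained networks look in the newest picture that a camera, given by its name, has taken for a name from the list of things; names that differ only in an ending like _2 or _b are one class to them, and where a whole thing is asked for, a point or a joint stands for the part that bears it (a point fixed in the world has none). Each returns a list of dicts, best first, with "score" (0 to 1); they miss things now and then, are a little off and sometimes report something else, mostly with a low value. They report only what shows in the picture. A call takes as long as a camera call. They do not tell look-alikes from the thing itself.
- search_frame(label, camera): "extent" ([left, top, right, bottom] in pixels, round what is visible of it).
- regions_of(label, camera): "mask" (384x512 bool, what is visible of it) and "extent" ([left, top, right, bottom] in pixels, round what is visible of it).
- tip_of(label, camera): "centre" ([column, row] in pixels: a listed point, or the origin of a listed thing).
The state is a dict: "t": time; "q": joint angles; "dq": joint speeds; "joint_efforts": joint torques, N m; "tool_pos": TCP position; "tcp_rot": TCP orientation; "wrist_force": force on the tool from outside, world axes, zero at the start; "wrist_torque": the same for the moment, N m; "opening": finger opening in m; "finger_force": force on a finger pad.
Only numpy, scipy, OpenCV 4.12 (cv2) and the standard library are available. Lean on these libraries where they do the work, as an engineer would, in place of code of your own. Each camera call takes 0.05 s, during which the arm holds its last target. There are 200 camera calls.

### The job

Get the soaking tub ready for loading: push the pump head of the cleaner canister all the way down, so that it doses onto the tub's drip ledge, and let it spring back up. Then lift the tub's lid by its bow handle and hold it steady, half open at 45 degrees, so that the mechanic can lay parts in while the wet underside drains back into the tub; do not let it drop, and finish while still holding it there. Leave the vacuum regulator's setting and the parts lying on the bench as they are.

Things in the scene. Friction and masses are not known exactly. Their poses are not given: they have to be found in the camera images.
- tub: Open stainless soaking tub, 250 mm (x) by 300 mm (y) by 122 mm tall, fixed to the bench, covered by its lid; a 60 mm wide drip ledge that drains into it runs along its +y side, its lip 126 mm above the bench. Origin: centre of the underside of the tub proper, on the bench. Its x points from the side with the handle and brass drain cock (facing the robot) to the hinge side, z up; its yaw varies.
- lid (a joint): Angle of the tub's lid in rad: 0 shut, 0.785 = half open (45 degrees), stop at 1.4. The lid is a 256 by 308 mm steel sheet, 0.5 to 1 kg with its handle, top face 127 mm above the bench when shut; it turns freely about a level hinge along the tub's y on the far (+x) rim, its handle side rising and moving to the tub's +x. It falls shut when let go.
- lid_hinge (a point): Middle of the lid's hinge line, at (128, 0, 124) mm in the tub's frame; it does not move.
- lid_handle (a point): Middle of the bow handle's grip sleeve, carried round by the lid. With the lid shut it is 205 mm nearer the robot side than the hinge (tub -x) and 45 mm above it, 169 mm above the bench.
- lid_grip: Grip of the lid's bow handle: a round black plastic sleeve 16 mm thick and 96 mm long, level, along the tub's y, that turns freely on the handle's bar, between two steel legs 58 mm either side of its middle. 34 mm free height between it and the lid. Origin in its middle, the same point as lid_handle.
- canister: White round 1 litre cleaner canister, 90 mm across, strapped in a fixed bench bracket beside the tub's drip ledge (its +y side). Origin: centre of its foot on the bench. z up; the spout of its pump points along its -y, over the ledge.
- pump (a joint): How far the canister's pump head is pushed down, in m: 0 up, 0.014 fully down. A spring returns it; it takes about 2 N to start and 4.5 N at the bottom.
- pump_top (a point): Centre of the pump head's flat top, a black disc 38 mm across, on the canister's axis, 236 mm above the bench when up; it moves straight down when pressed. A thin spout reaches 86 mm to one side of it, below the level of the top.
- regulator: Bench vacuum regulator, fixed: 100 by 80 mm foot, round alloy body, gauge on the side facing the robot and a round black bakelite knob 42 mm across on top, 99 mm tall in all. Stands to the right (-y) of the tub. Origin: centre of its underside.
- knob_mark (a point): Pointer mark near the edge of the regulator's knob, 18 mm from the knob's axis, 96 mm above the bench; it shows the setting.
- claw: Chromed milking claw, a loose bowl 106 mm across with four short upward pipes, about 100 mm tall, near the tub. Origin: centre of its underside.
- nozzle: Brass pulsator nozzle standing loose, 28 mm across the foot, 44 mm tall, near the tub. Origin: centre of its underside.
- cupcap: Blue plastic cap of a cup shell, a loose shallow round cup 66 mm across and 26 mm tall, mouth up, near the tub. Origin: centre of its underside.
Mind the look-alikes: they are no part of the job. Of the things that look like the canister, take the one that is nearest to the robot's base at the start.

How it is judged:
On the way, in this order (a step that is already met when the one before it is completed fails the run):
1. the pump head is pushed down (at least 11 of its 14 mm) (value of joint pump above 0.011 m), for 0.1 s.
2. the pump head is let up again (within 2 mm of its top) (value of joint pump below 0.002 m), for 0.1 s.
3. the lid is held by its handle at 45 degrees (value of joint lid between 0.698 and 0.873 rad and contact force between the fingers and lid_grip above 0.8 N), for 0.3 s.
At the end, for the whole second after the job is handed in: The pump head has been pushed down (11 mm or more) and is up again (within 2 mm); the lid stands at 45 degrees, 5 degrees more or less, still (under 0.1 rad/s), carried by the gripper's fingers on the bow handle's grip (more than 0.8 N), through the last second (all of step 3 and velocity of joint lid between -0.1 and 0.1 rad/s and value of joint pump below 0.002 m); the arm keeps its last pose, push and grip.
It fails at once if the lid drops (closes faster than 2.5 rad/s) (velocity of joint lid below -2.5 rad/s).
It fails at once if the regulator's setting is changed (its mark moves over 6 mm) (distance of knob_mark from where it was at the start of the episode above 0.006 m).
It fails at once if a part on the bench is shifted over 15 mm (distance of any of claw, nozzle, cupcap from where it was at the start of the episode above 0.015 m).
It also fails if it takes over 48 s, if anything falls off the work surface, if the arm or the gripper's body presses on something with over 40 N, if the wrist force passes 120 N, or if a joint passes its speed limit or range.

## Working session

There is one attempt and no reset: what is moved stays moved. The work goes in short steps, Python scripts to look and compute and a tool call to move; the robot and the scene stay as the last step left them, time stands still between calls to the robot, and variables do not carry over. Pictures are saved under pics/ and viewed, at most 10 in all, crops included, and the job is handed in when it is done.

Besides the shell and the picture viewer there is one more tool, called after "Call:" by a JSON object that holds its "method" and its "body". arm_command: Moves the arm, as the interface text tells. Its arguments: {"type":"object","properties":{"commands":{"type":"string"},"newtons":{"type":"number"}},"required":["commands"]}

```bash
mkdir -p pics
cat > h.py <<'E'
from station import *
import numpy as np, cv2
from scipy.spatial.transform import Rotation as R
def ray(cm,p):
    d=np.asarray(cm['rotation'])@np.linalg.inv(cm['intrinsics'])@np.array([p[0],p[1],1.])
    return np.asarray(cm['eye']),d/np.linalg.norm(d)
def onz(cm,p,z):
    e,d=ray(cm,p); return e+d*(z-e[2])/d[2]
def tri(rs):
    A=np.zeros((3,3));b=np.zeros(3)
    for e,d in rs:
        P=np.eye(3)-np.outer(d,d);A+=P;b+=P@e
    x=np.linalg.solve(A,b); return x,[np.linalg.norm((np.eye(3)-np.outer(d,d))@(x-e)) for e,d in rs]
E
python3 - <<'E'
from h import *
np.set_printoptions(precision=3,suppress=True)
ims=[]
Z=dict(pump_top=.236,lid_handle=.169,lid_hinge=.124,knob_mark=.096,claw=0,nozzle=0,cupcap=0,canister=0,tub=0,regulator=0)
for c in ('scene','top'):
    im=capture(c); ims.append(im); cm=camera_model(c); print(c,cm['eye'])
    for l in Z:
        for r in tip_of(l,c)[:3]:
            print(l,round(r['score'],2),np.round(r['centre']),onz(cm,r['centre'],Z[l])[:2])
for c,im in zip(('scene','top'),ims): cv2.imwrite(f'pics/{c}.png',im[:,:,::-1])
s=state();print(s['t'],s['tool_pos'],s['tcp_rot'],s['wrist_force'])
E
```

```text
scene [ 1.685 -0.02   1.376]Traceback (most recent call last):
  File "<stdin>", line 9, in <module>
  File "h.py", line 8, in onz
    e,d=ray(cm,p); return e+d*(z-e[2])/d[2]
        ~~~^^^^^^
  File "h.py", line 5, in ray
    d=np.asarray(cm['rotation'])@np.linalg.inv(cm['intrinsics'])@np.array([p[0],p[1],1.])
      ~~~~~~~~~~~~~~~~~~~~~~~~~~^~~~~~~~~~~~~~~~~~~~~~~~~~~~~~~~
ValueError: matmul: Input operand 1 has a mismatch in its core dimension 0, with gufunc signature (n?,k),(k,m?)->(n?,m?) (size 3 is different from 4)
```

```bash
sed -i "s/np.asarray(cm\['rotation'\])@np/R.from_quat(cm['rotation']).as_matrix()@np/" h.py
python3 - <<'E'
from h import *
np.set_printoptions(precision=3,suppress=True)
Z=dict(pump_top=.236,lid_handle=.169,lid_hinge=.124,knob_mark=.096,claw=0,nozzle=0,cupcap=0,canister=0,tub=0,regulator=0)
for c in ('scene','top'):
    im=capture(c); cv2.imwrite(f'pics/{c}.png',im[:,:,::-1]); cm=camera_model(c); print(c,cm['eye'],cm['rotation'])
    for l in Z:
        for r in tip_of(l,c)[:3]:
            print(l,round(r['score'],2),np.round(r['centre'],1),onz(cm,r['centre'],Z[l])[:2])
s=state();print(s['t'],s['tool_pos'],s['tcp_rot'],s['wrist_force'])
E
```

```text
scene [ 1.685 -0.02   1.376] [ 0.647  0.672 -0.254 -0.256]
pump_top 0.61 [361.4 221.3] [0.734 0.264]
pump_top 0.58 [332.3 170.3] [0.522 0.191]
pump_top 0.51 [398.2 191.3] [0.606 0.393]
lid_handle 0.75 [247.8 174.7] [ 0.489 -0.086]
lid_handle 0.38 [328.5 214.8] [0.656 0.179]
lid_hinge 0.86 [256.5 225. ] [ 0.671 -0.049]
knob_mark 0.5 [170.2 232. ] [ 0.69  -0.329]
claw 0.96 [176.1 209. ] [ 0.509 -0.347]
nozzle 0.72 [178.6 212. ] [ 0.523 -0.336]
nozzle 0.44 [359.8 198.4] [0.426 0.329]
cupcap 0.82 [142.5 226.2] [ 0.594 -0.453]
canister 0.97 [325.8 210.7] [0.492 0.198]
canister 0.85 [349.6 269.1] [0.744 0.263]
canister 0.76 [381.7 234.4] [0.593 0.389]
tub 0.59 [250.9 223.2] [ 0.563 -0.072]
regulator 0.75 [177.1 253.2] [ 0.705 -0.315]
top [ 0.494 -0.017  1.243] [-0.7    0.714 -0.019  0.015]
pump_top 0.81 [137.8 119.1] [0.747 0.272]
pump_top 0.72 [167.2 202.9] [0.522 0.196]
pump_top 0.54 [ 87.5 176.1] [0.597 0.405]
lid_handle 0.94 [272.5 218.1] [ 0.475 -0.085]
lid_hinge 0.64 [254.5 152.4] [ 0.669 -0.04 ]
knob_mark 0.44 [347.8 143.4] [ 0.695 -0.324]
claw 0.81 [348.2 201.7] [ 0.52  -0.345]
claw 0.28 [255.6 152.8] [ 0.687 -0.046]
nozzle 0.43 [144.2 229. ] [0.445 0.321]
cupcap 0.71 [380.3 179.2] [ 0.592 -0.452]
canister 0.88 [118.7 180.6] [0.605 0.403]
canister 0.82 [160. 142.] [0.729 0.267]
canister 0.64 [183.7 203.9] [0.524 0.192]
tub 0.96 [259.1 193. ] [ 0.555 -0.054]
regulator 0.68 [333.1 146.3] [ 0.704 -0.301]
1.2 [ 0.151 -0.607  0.231] [ 0.993  0.122 -0.     0.   ] [-0.69  -0.666 -0.375]
```

View pics/scene.png

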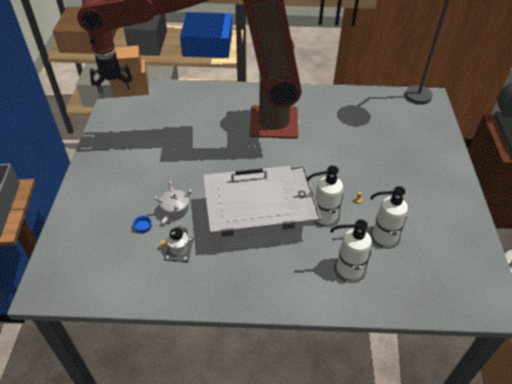

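View pics/top.png

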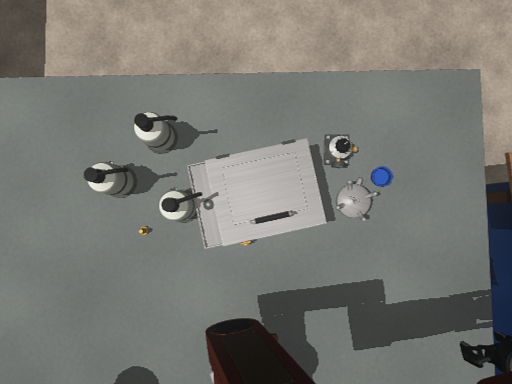

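```bash
cat >> h.py <<'E'
def move(tgt,yaw):
    "shift (cm) and turn (deg) in tool axes, to tgt with tool pointing down and tool x at yaw deg; from measured pose"
    s=state(); r=R.from_quat(s['tcp_rot'])
    c,n=np.cos(np.radians(yaw)),np.sin(np.radians(yaw))
    g=R.from_matrix(np.array([[c,n,0],[n,-c,0],[0,0,-1.]]))
    return np.round(100*r.inv().apply(np.array(tgt)-s['tool_pos']),2),np.round((r.inv()*g).as_rotvec(degrees=True),1)
E
python3 - <<'E'
from h import *
np.set_printoptions(precision=4,suppress=True)
a,b=camera_model('scene'),camera_model('top')
for n,p,q in (('pump',(332.3,170.3),(167.2,202.9)),('handle',(247.8,174.7),(272.5,218.1)),('hinge',(256.5,225),(254.5,152.4))):
    print(n,*tri([ray(a,p),ray(b,q)]))
for c,cm in (('scene',a),('top',b)):
    for r in regions_of('lid_grip',c)[:2]:
        m=r['mask'];v,u=np.nonzero(m)
        P=np.array([onz(cm,(x,y),.169) for x,y in zip(u,v)])[:,:2]
        w,V=np.linalg.eigh(np.cov(P.T)); d=V[:,1]; print(c,r['score'],r['extent'],P.mean(0),'yaw',np.degrees(np.arctan2(-d[0]*np.sign(d[1]),abs(d[1]))),4*np.sqrt(w))
print(move((.15,-.6,.36),14),move((.521,.194,.36),99), state()['opening'])
E
```

```text
pump [0.5221 0.1934 0.2367] [np.float64(0.0021236148608550103), np.float64(0.0021236148608549635)]
handle [ 0.4749 -0.0866  0.1549] [np.float64(0.00031129328028229355), np.float64(0.0003112932802823125)]
hinge [ 0.6694 -0.0444  0.1219] [np.float64(0.004699036270881456), np.float64(0.004699036270881464)]
top 0.53 [254.4, 208.9, 288.3, 222.5] [ 0.4788 -0.085 ] yaw 11.006438271041185 [0.0195 0.106 ]
(array([  0.07,  -0.65, -12.87]), array([ 0.,  0., -0.])) (array([ 55.24, -68.75, -12.87]), array([  0.,   0., -85.])) 0.08520768872020726
```

Call:
{"method": "arm_command", "body": {"commands": "-1 0 0 -4 0 0 0;-1 0 0 -8 0 0 0;-1 0 0 -13 0 0 0;-1 43.7 -43.4 -17 0 0 -87;-1 43.7 -43.4 -17 0 0 -87;-1 43.7 -43.4 -17 0 0 -87;-1 43.7 -43.4 -17 0 0 -87;-1 43.7 -43.4 -17 0 0 -87;-1 43.7 -43.4 -17 0 0 -87;-1 43.7 -43.4 -17 0 0 -87;-1 43.7 -43.4 -17 0 0 -87;-1 43.7 -43.4 -17 0 0 -87;-1 43.7 -43.4 -17 0 0 -87;-1 43.7 -43.4 -17 0 0 -87;-1 43.7 -43.4 -17 0 0 -87;-1 43.7 -43.4 -17 0 0 -87;-1 43.7 -43.4 -17 0 0 -87;-1 43.7 -43.4 -17 0 0 -87;-1 43.7 -43.4 -17 0 0 -87;-1 43.7 -43.4 -17 0 0 -87", "newtons": 60}}

```text
t: 2.97
tool_pos: [0.4707, -0.0782, 0.4014]
tcp_rot: [0.635, 0.773, -0.0, 0.0]
wrist_force: [-0.0, -0.6, 0.5]
opening: 0.0
finger_force: 0.0
```

```bash
cat > look.py <<'E'
from h import *
import sys
np.set_printoptions(precision=4,suppress=True)
cm=camera_model('wrist');im=capture('wrist');cv2.imwrite(f'pics/{sys.argv[1]}.png',im[:,:,::-1])
for l,z in (('pump_top',.236),('lid_handle',.169),('lid_hinge',.124)):
    for r in tip_of(l,'wrist')[:2]: 
        e,d=ray(cm,r['centre']); print(l,round(r['score'],2),r['centre'],onz(cm,r['centre'],z),'ray',e,d)
for r in regions_of('lid_grip','wrist')[:2]:
    m=r['mask'];v,u=np.nonzero(m)
    P=np.array([onz(cm,(x,y),.169) for x,y in zip(u,v)])[:,:2]
    w,V=np.linalg.eigh(np.cov(P.T)); d=V[:,1]; print(r['score'],r['extent'],P.mean(0),'yaw',np.degrees(np.arctan2(-d[0]*np.sign(d[1]),abs(d[1]))),4*np.sqrt(w))
s=state();print(s['t'],s['tool_pos'],s['tcp_rot'],s['wrist_force'],s['opening'])
print(move((.522,.193,.26),99))
E
python3 look.py w1
```

```text
lid_handle 0.69 [262.8, 167.0] [ 0.4792 -0.0834  0.169 ] ray [ 0.4565 -0.0032  0.544 ] [ 0.0592 -0.2089 -0.9761]
lid_hinge 0.72 [396.2, 160.4] [ 0.6766 -0.0442  0.124 ] ray [ 0.4565 -0.0032  0.544 ] [ 0.4624 -0.0862 -0.8825]
0.93 [255.1, 130.5, 269.5, 199.2] [ 0.4768 -0.0817] yaw 10.85987013245223 [0.0176 0.1086]
0.62 [361.5, 0.0, 372.4, 16.4] [0.5567 0.1253] yaw -47.754573989171796 [0.0121 0.0172]
3.2167 [ 0.4697 -0.0811  0.4012] [ 0.6371  0.7707 -0.0001 -0.    ] [ 0.0601 -0.9163 -0.4752] -0.0002445785355127351
(array([25.94, 10.3 , 14.12]), array([-0. ,  0. ,  1.8]))
```

View pics/w1.png

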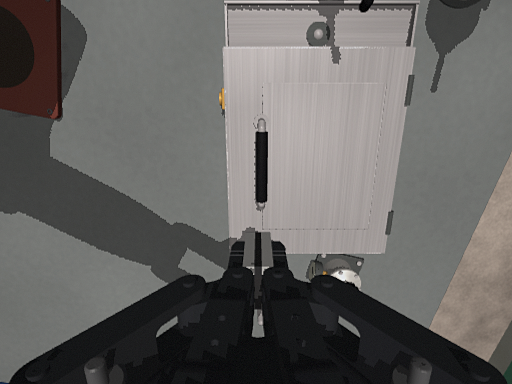

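Call:
{"method": "arm_command", "body": {"commands": "-1 25.9 10.3 6 0 0 0;-1 25.9 10.3 6 0 0 0;-1 25.9 10.3 6 0 0 0;-1 25.9 10.3 6 0 0 0;-1 25.9 10.3 6 0 0 0;-1 25.9 10.3 6 0 0 0;-1 25.9 10.3 6 0 0 0;-1 25.9 10.3 9 0 0 0;-1 25.9 10.3 12 0 0 0;-1 25.9 10.3 14 0 0 0;-1 25.9 10.3 14 0 0 0;-1 25.9 10.3 14 0 0 0"}}

```text
t: 4.22
tool_pos: [0.5215, 0.1928, 0.2604]
tcp_rot: [0.637, 0.771, -0.001, -0.001]
wrist_force: [-0.0, -1.3, 0.2]
opening: -0.0001
finger_force: 0.0
```

```bash
python3 look.py w2
```

```text
pump_top 0.84 [248.9, 225.7] [0.5163 0.1926 0.236 ] ray [0.5082 0.268  0.4031] [ 0.0445 -0.4109 -0.9106]
4.4667 [0.5232 0.1938 0.2636] [0.6366 0.7712 0.0015 0.0011] [-1.2739 -0.7243  0.1732] -0.00021816284934443906
(array([-0.05, -0.13,  0.36]), array([ 0.2, -0. ,  1.9]))
```

View pics/w2.png

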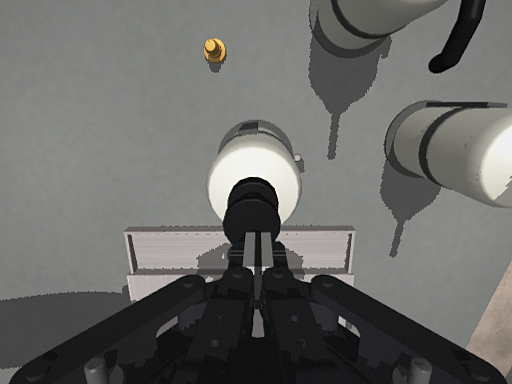

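Call:
{"method": "arm_command", "body": {"commands": "-1 0 0.3 1 0 0 0;-1 0 0.3 2 0 0 0;-1 0 0.3 2.6 0 0 0;-1 0 0.3 3 0 0 0;-1 0 0.3 3.3 0 0 0;-1 0 0.3 3.6 0 0 0;-1 0 0.3 3.8 0 0 0;-1 0 0.3 3.9 0 0 0;-1 0 0.3 3.9 0 0 0;-1 0 0.3 3.9 0 0 0"}}

```text
t: 5.3
tool_pos: [0.5248, 0.1945, 0.2225]
tcp_rot: [0.636, 0.771, -0.0, -0.0]
wrist_force: [-2.5, -2.1, 4.2]
opening: -0.0001
finger_force: 2.1
```

Call:
{"method": "arm_command", "body": {"commands": "-1 0 0 0.1 0 0 0;-1 0 0 0.2 0 0 0;-1 0 0 0.3 0 0 0;-1 0 0 0.3 0 0 0;-1 0 0 0.3 0 0 0"}}

```text
t: 5.72
tool_pos: [0.525, 0.1945, 0.2219]
tcp_rot: [0.636, 0.772, 0.0, 0.0]
wrist_force: [-8.5, -3.2, 15.7]
opening: 0.0002
finger_force: 8.1
```

Call:
{"method": "arm_command", "body": {"commands": "-1 0 0 -1 0 0 0;-1 0 0 -2 0 0 0;-1 0 0 -4 0 0 0;-1 0 0 -8 0 0 0;-1 0 0 -12 0 0 0;0.3 -26.3 -10 -12 0 0 0;0.3 -26.3 -10 -12 0 0 0;0.3 -26.3 -10 -12 0 0 0;0.3 -26.3 -10 -12 0 0 0;0.3 -26.3 -10 -12 0 0 0;0.3 -26.3 -10 -12 0 0 0;0.3 -26.3 -10 -12 0 0 0;0.3 -26.3 -10 -12 0 0 0;0.3 -26.3 -10 -12 0 0 0;0.3 -26.3 -10 -12 0 0 0"}}

```text
t: 6.97
tool_pos: [0.477, -0.0823, 0.3393]
tcp_rot: [0.637, 0.771, 0.0, -0.0]
wrist_force: [0.6, -0.1, -0.6]
opening: 0.0557
finger_force: 0.0
```

```bash
python3 look.py w3
python3 - <<'E'
from h import *
import numpy as np
cm=[];
for c in('scene','top'):
    capture(c)
    for r in tip_of('pump_top',c): print(c,r['score'],r['centre'])
print(move((.477,-.0825,.20),101),state()['opening'])
E
```

```text
lid_handle 0.68 [258.7, 176.0] [ 0.4793 -0.0852  0.169 ] ray [ 0.4631 -0.0073  0.482 ] [ 0.0502 -0.2412 -0.9692]
lid_hinge 0.59 [414.8, 162.5] [ 0.675  -0.0409  0.124 ] ray [ 0.4631 -0.0073  0.482 ] [ 0.5077 -0.0804 -0.8578]
0.92 [250.0, 131.3, 265.6, 216.6] [ 0.4766 -0.0823] yaw 11.179166967351582 [0.0185 0.1135]
7.2167 [ 0.4771 -0.0815  0.3393] [ 0.6355  0.7721  0.0001 -0.0001] [-0.4679  1.3011 -0.0349] 0.05550308017938404
(array([26.07,  9.69,  7.93]), array([ 0. , -0. ,  2.1]))
scene 0.62 [330.0, 171.7]
scene 0.53 [361.6, 220.1]
scene 0.52 [398.8, 193.5]
top 0.69 [166.6, 200.6]
top 0.63 [139.3, 120.0]
top 0.55 [89.1, 175.8]
(array([-0.04, -0.  , 13.93]), array([-0., -0.,  0.])) 0.055475939827213196
```

View pics/w3.png

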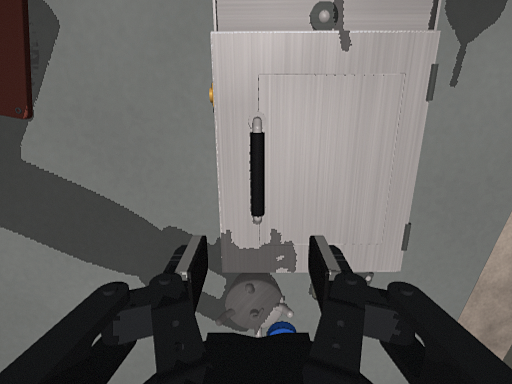

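Call:
{"method": "arm_command", "body": {"commands": "0.3 0 0 4 0 0 0;0.3 0 0 8 0 0 0;0.3 0 0 12 0 0 0;0.3 0 0 15 0 0 0;0.3 0 0 17 0 0 0;0.3 0 0 18.2 0 0 0;0.3 0 0 18.7 0 0 0;0.3 0 0 18.7 0 0 0;0.3 0 0 18.7 0 0 0"}}

```text
t: 8.17
tool_pos: [0.4778, -0.0829, 0.1536]
tcp_rot: [0.636, 0.771, 0.0, 0.001]
wrist_force: [-0.1, 0.1, 0.0]
opening: 0.0555
finger_force: 0.0
```

```bash
python3 look.py w4
```

```text
lid_handle 0.64 [255.5, 259.5] [ 0.4772 -0.083   0.169 ] ray [ 0.4636 -0.0078  0.2962] [ 0.0916 -0.507  -0.8571]
0.67 [237.3, 166.9, 272.3, 336.4] [ 0.4764 -0.0795] yaw 11.335958879060701 [0.0184 0.1094]
8.4167 [ 0.4777 -0.083   0.1536] [0.6363 0.7714 0.0004 0.0011] [0.1853 0.1247 0.6771] 0.055618988179710956
(array([ 26.24,   9.62, -10.65]), array([0.1, 0.1, 2. ]))
```

View pics/w4.png

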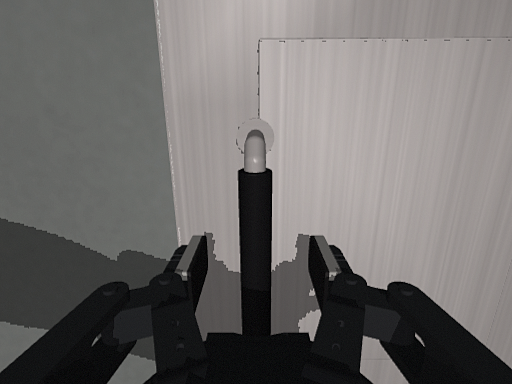

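The handle stands centred between the open pads (sleeve at column 255, pads at 200 and 315). Close on it.

Call:
{"method": "arm_command", "body": {"commands": "-1 0 0 0.2 0 0 0;-1 0 0 0.2 0 0 0;-1 0 0 0.2 0 0 0;-1 0 0 0.2 0 0 0;-1 0 0 0.2 0 0 0;-1 0 0 0.2 0 0 0;-1 0 0 0.2 0 0 0;-1 0 0 0.2 0 0 0", "newtons": 60}}

```text
t: 9.08
tool_pos: [0.4766, -0.0827, 0.1504]
tcp_rot: [0.636, 0.771, -0.0, -0.0]
wrist_force: [-3.8, -0.2, 4.3]
opening: 0.0141
finger_force: 58.5
```

Call:
{"method": "arm_command", "body": {"commands": "-1 0 0.1 -0.4 0 0 0;-1 0 0.2 -0.9 0 0 0;-1 0 0.35 -1.35 0 0 0;-1 0 0.5 -1.8 0 0 0;-1 0 0.75 -2.65 0 0 0;-1 0 1.1 -3.5 0 0 0;-1 0 1.1 -3.5 0 0 0;-1 0 1.1 -3.5 0 0 0"}}

```text
t: 9.75
tool_pos: [0.4877, -0.0804, 0.1864]
tcp_rot: [0.636, 0.772, -0.0, -0.0]
wrist_force: [-3.9, -2.5, -4.2]
opening: 0.0139
finger_force: 59.0
```

```bash
python3 look.py w5
```

```text
lid_handle 0.83 [259.9, 265.2] [ 0.4942 -0.1034  0.169 ] ray [ 0.4738 -0.0053  0.3291] [ 0.1078 -0.5195 -0.8477]
lid_hinge 0.78 [506.5, 208.0] [ 0.6773 -0.0451  0.124 ] ray [ 0.4738 -0.0053  0.3291] [ 0.6978 -0.1362 -0.7032]
0.35 [129.0, 1.1, 511.4, 377.9] [ 0.5228 -0.0238] yaw 74.86406993268506 [0.1924 0.2502]
10.0 [ 0.4872 -0.0805  0.1852] [ 0.6363  0.7715 -0.0003 -0.0005] [-5.0287 -2.1262 -3.1952] 0.013875418794614148
(array([26.19,  8.61, -7.48]), array([-0.1, -0. ,  2. ]))
```

View pics/w5.png

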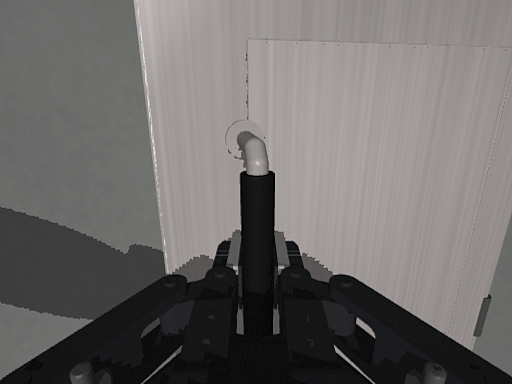

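Call:
{"method": "arm_command", "body": {"commands": "-1 0 0.17 -0.4 0 0 0;-1 0 0.36 -0.83 0 0 0;-1 0 0.76 -1.65 0 0 0;-1 0 1.2 -2.46 0 0 0;-1 0 1.67 -3.24 0 0 0;-1 0 2.18 -4 0 0 0;-1 0 2.72 -4.74 0 0 0;-1 0 3.29 -5.46 0 0 0;-1 0 3.89 -6.15 0 0 0;-1 0 4.53 -6.81 0 0 0;-1 0 5.19 -7.45 0 0 0;-1 0 5.87 -8.05 0 0 0;-1 0 6.59 -8.63 0 0 0;-1 0 7.32 -9.17 0 0 0;-1 0 7.7 -9.43 0 0 0;-1 0 8.08 -9.68 0 0 0;-1 0 8.08 -9.68 0 0 0;-1 0 8.08 -9.68 0 0 0;-1 0 8.08 -9.68 0 0 0;-1 0 8.08 -9.68 0 0 0"}}

```text
t: 11.67
tool_pos: [0.5669, -0.0647, 0.2824]
tcp_rot: [0.636, 0.772, 0.0, -0.0]
wrist_force: [-6.1, 2.9, 0.3]
opening: 0.0141
finger_force: 59.3
```

Run:
```python
from h import *
np.set_printoptions(precision=4,suppress=True)
s=state();print(s['t'],s['tool_pos'],s['wrist_force'],s['opening'],s['finger_force'])
g=s['tool_pos']+np.array([0,0,.019]); d=g-np.array([.678,-.0435,.124]); u=np.array([np.cos(.192),np.sin(.192),0])
print('angle',np.degrees(np.arctan2(d[2],-d@u))-12.38,np.hypot(d[2],d@u))
ims=[]
rs=[]
for c in('scene','top'):
    ims.append(capture(c))
    for l in('lid_handle','pump_top'):
        for r in tip_of(l,c): print(c,l,r['score'],r['centre'])
im=np.hstack([cv2.resize(i[110:270,100:400] if k==0 else i[80:300,100:400],(400,300)) for k,i in enumerate(ims)])
cv2.imwrite('pics/f.png',im[:,:,::-1])
```

```text
11.6667 [ 0.5669 -0.0647  0.2824] [-6.1354  2.9116  0.3468] 0.01410833329725544 59.32066261768341
angle 45.10626385118894 0.2103886952964652
scene lid_handle 0.6 [255.1, 163.4]
scene pump_top 0.63 [399.2, 193.2]
scene pump_top 0.51 [332.6, 169.8]
scene pump_top 0.51 [362.1, 221.2]
scene pump_top 0.34 [177.9, 253.0]
top lid_handle 0.76 [268.1, 184.4]
top pump_top 0.77 [168.9, 205.1]
top pump_top 0.74 [138.3, 119.6]
top pump_top 0.68 [90.9, 174.3]
```

View pics/f.png

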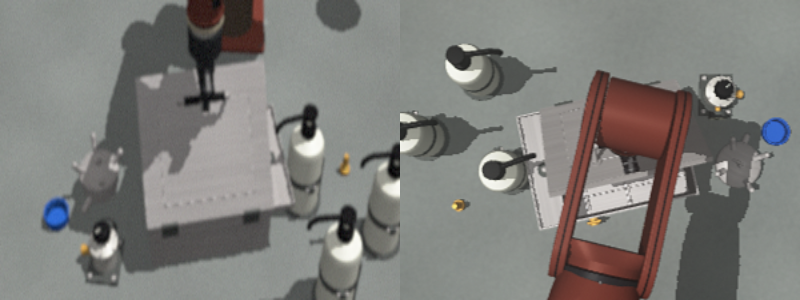

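Call:
{"method": "arm_command", "body": {"commands": "-1 0 0 0 0 0 0;-1 0 0 0 0 0 0;-1 0 0 0 0 0 0;-1 0 0 0 0 0 0;-1 0 0 0 0 0 0;-1 0 0 0 0 0 0"}}

```text
t: 12.47
tool_pos: [0.5669, -0.0647, 0.2824]
tcp_rot: [0.636, 0.772, 0.0, -0.0]
wrist_force: [-6.0, 3.2, 0.7]
opening: 0.0143
finger_force: 59.3
```

```bash
python3 -c "
from h import *
print(close_job())"
```

```text
the job is handed in; nothing more can be done
None
```

I pressed the pump head to its stop and let it spring back, then lifted the lid and am holding it at about 45° by its handle; the parts and regulator looked undisturbed in the last pictures, and I handed the job in at about 12.5 s (no verdict came back).

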